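# Snap the spice tube into the rack's empty clips

### The arm

A 6-joint arm with a two-finger parallel gripper is mounted at the origin on the work surface. World frame = base frame: x ahead of the robot, y to its left, z up, the work surface at z = 0. Lengths are in m, angles in rad, forces in N, time in s.
With the tool pointing down it reaches from about 0.275 to 0.75 m from the base axis. Payload 10.2 kg.
Tool frame: the origin (TCP) lies where the fingers leave the gripper's body, on its centre line; the fingertips stand 73 mm ahead of it and the grasp point (between the pads) lies 54 mm ahead of it; z points along the fingers, y is the line along which they close (so a half turn about z gives the same grasp; the last joint's range is limited). The gripper opens to 85 mm and grips with 20 to 120 N. Pads are 22 mm wide; open, the fingers measure 114 mm over their backs; the gripper's body (76 mm by 85 mm) begins 54 mm behind the grasp point. The pads swing forward as they close: fully open they stand 13 mm farther back than shut.
Start: joints at [-1.402, 0.313, 1.498, -0, 1.331, -0.223], TCP at [0.2, -0.485, 0.304] pointing down, gripper open.
Joint ranges: [-2.94, 2.94], [-0.97, 2.17], [0.19, 2.56], [-1.23, 4.37], [0.02, 3.11], [-2.88, 2.88]. Speed limits (rad/s): [2.39, 2.39, 3.01, 3.14, 3.14, 3.14].

### API

Orientations are given as a unit quaternion [x, y, z, w].
In Python, from rig import bot, ik, cams gives the robot as it stands. The module is installed in compiled form; this text tells all that it offers. Calls block until the motion is done:
- bot.goto(position, orientation): joint-space move of the TCP to a pose.
- bot.line_to(position, feed=0.15, frame=None): straight line of the TCP; frame=None keeps the orientation; feed is the mean speed in m/s.
- bot.goto_joints(angles): joint-space move.
- bot.move_gripper(opening, force=None): opening from 0.0 (shut) to 1.0 (fully open); force is the grip in N (None keeps the last); returns when the fingers have stopped.
- bot.hold(seconds).
- ik(position, orientation): joint angles nearest the present ones, or None.
- bot.state(): the state.
- cams.read_camera(name): name is "scene" or "side" or "wrist"; returns the picture (420x560x3 uint8, red, green, blue); there is no depth.
- cams.calibration(name): a dict with "fovy" (degrees; the focal length in pixels is half the picture's height over the tangent of half this angle, whatever the lens; pixels are square), "cx", "cy" (the principal point, pixels), "eye" and "orientation" of the camera in the world. Camera axes: x right, y down, z forward; pixel columns grow to the right and rows downward; lengths in m; the calibration is good to about 2 mm. A picture is of the moment at which its call begins: read the wrist's pose just before it. calibration takes no time and is no camera call; for the wrist camera it gives the pose at the moment of the call.
A pose or a line that the arm cannot do raises bot.PlanningError and nothing moves.
- bot.sign_off(): hands the job in; it is judged then, once.
The state is a dict: "t": time; "q": joint angles; "qd": joint speeds; "effort": joint torques, N m; "tcp_pos": TCP position; "tcp_rot": TCP orientation; "ft_force": force on the tool from outside, world axes, zero at the start; "wrist_torque": the same for the moment, N m; "width": opening from 0.0 (shut) to 1.0 (fully open); "grip_force": force on a finger pad.
Only numpy, scipy, OpenCV 4.12 (cv2) and the standard library are available. Lean on these libraries where they do the work, as an engineer would, in place of code of your own. Each camera call takes 0.05 s, during which the arm holds its last target. There are 200 camera calls.

### The job

Put the loose tube of cinnamon back in the empty place of the spice rack, cap at the upper end like its neighbours: set its round foot gently on the ledge and press the tube into the two spring clips until it is fully home in both, with its foot still on the ledge. It is thin glass, so feel your way and never force it, and leave the other things on the counter where they are.

Things in the scene. Friction and masses are not known exactly. Their poses are not given: they have to be found in the camera images.
- tube: Loose spice tube: round-bottomed glass full of cinnamon sticks, 32 mm in diameter, 176 mm long, 70 to 125 g; a hexagonal steel cap (32 mm across flats) keeps it from rolling. Origin on its axis, 80 mm from the end of the foot; x runs from foot to cap; plain glass up to x = +68 mm, then cap. It breaks if pushed on the ledge or board with over 15 N, or on the clips' saddles with over 30 N.
- place: Empty place on the rack. Origin: where the foot's end touches the ledge, on the axis of a tube fully home. x runs along that axis up the slope (20 degrees) to the cap, z square off the board, y across. The ledge's flat face is x = 0, z = -24 to +28 mm; the board's face z = -24 mm. Two C-shaped spring-steel clips with black vinyl noses open to +z, 14 mm wide, at x = 40 and 120 mm.
- tube_low (a point): Point on the loose tube's axis where the lower clip grips it, 40 mm from the end of the foot.
- tube_high (a point): Point on the loose tube's axis where the upper clip grips it, 120 mm from the end of the foot.
- seat_low (a point): Middle of the lower clip, on the place's x axis: here lies tube_low when the tube is fully home on the rubber saddles. The clips' noses are 26 mm apart at z = +9 mm and their lips flare out to y = +-22 mm at z = +18 mm. A tube laid in the mouths rests with its axis at z = +19 mm.
- seat_high (a point): Middle of the upper clip: here lies tube_high when fully home. From the mouths both clips together take some 7 to 14 N, square to the board; below z = +9 mm the push falls to almost nothing, but the tube may stick there: press on until it bottoms, a sharp rise. Seated, the clips' own pull on the saddles is 5 to 9 N (it counts in the 30 N); they grip too tightly to slide the tube along.
- rack: Oak spice rack fixed to the counter, 276 mm wide, 200 mm deep, highest at the back, 125 mm with its tubes. Three places side by side, 84 mm apart; the two that are not empty hold clipped tubes just like the loose one. The foot ledge is along the low edge, towards the robot. Origin on the counter under its middle, x away from the robot.
- mill: Bystander: a turned dark wooden pepper mill, 58 mm across, 190 mm tall; origin at its underside on the axis
- jam: Bystander: a jam jar with a white lid, 68 mm across, 95 mm tall; origin at its underside on the axis
- ramekin: Bystander: a small white bowl, 88 mm across, 45 mm tall; origin at its underside on the axis
- spoon: Bystander: a wooden spoon lying flat, 220 mm long; origin at its underside, x along it
- mug: Bystander: a blue mug, 82 mm across, 92 mm tall; origin at its underside on the axis
- honey: Bystander: a honey jar with a brass lid, 72 mm across, 90 mm tall; origin at its underside on the axis
- oil: Bystander: a green oil bottle, 62 mm across, 230 mm tall; origin at its underside on the axis
Mind the look-alikes: they are no part of the job. Of the things that look like the tube, take the one that is farthest from the robot's base at the start.

How it is judged:
By the outcome, as a careful person would: the job done as asked, in the order asked, and still so for the second after the job is handed in, with the robot touching nothing.
It also fails if it takes over 56 s, if anything falls off the work surface, if the arm or the gripper's body presses on something with over 40 N, if the wrist force passes 120 N, or if a joint passes its speed limit or range.

## Working session

There is one attempt and no reset: what is moved stays moved. The work goes in short steps, each a Python script; the robot and the scene stay as the last script left them, time stands still between calls to the robot, and variables do not carry over. Pictures are saved under pics/ and viewed, at most 10 in all, crops included, and the job is handed in when it is done.

```bash
mkdir -p pics
python3 - <<'E'
from rig import bot,ik,cams
import cv2,numpy as np
for n in("scene","side","wrist"):
    im=cams.read_camera(n); cv2.imwrite(f"pics/{n}0.png",im[:,:,::-1]); print(n,cams.calibration(n))
a=[cv2.imread(f"pics/{n}0.png") for n in("scene","side")]
print(bot.state()["t"],bot.state()["ft_force"],bot.state()["tcp_rot"])
E
```

```text
scene {'fovy': 47.78718269431634, 'cx': 276.50438912042347, 'cy': 213.8842251064629, 'eye': array([ 1.46218598, -0.12090343,  0.94936953]), 'orientation': array([ 0.68195065,  0.61101141, -0.27160956, -0.29637244])}
side {'fovy': 47.46738023653549, 'cx': 275.6197898970425, 'cy': 207.94913523935875, 'eye': array([0.41954367, 0.9036115 , 0.92117873]), 'orientation': array([-0.04840541,  0.91347583, -0.4033288 ,  0.023339  ])}
wrist {'fovy': 59.88206963075649, 'cx': 272.90289852894443, 'cy': 215.30178739811353, 'eye': array([ 0.26322879, -0.45909981,  0.3724799 ]), 'orientation': array([ 0.82412674, -0.55068142, -0.07366887,  0.11017254])}
0.15 [-0.59942207  0.1030117  -0.14435496] [ 9.80868200e-01  1.94672325e-01  1.89189020e-05 -5.09000323e-04]
```

View pics/scene0.png

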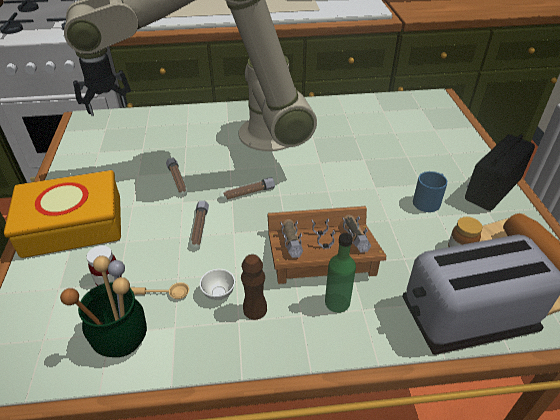

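View pics/side0.png

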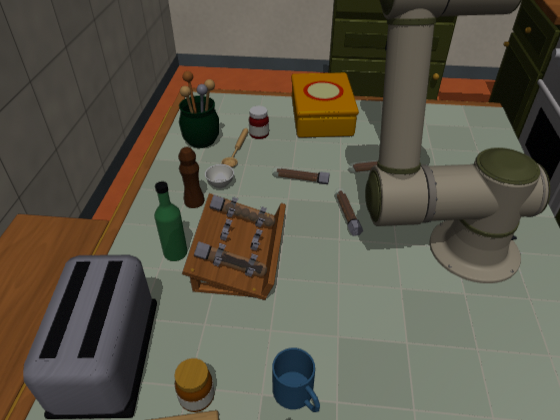

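Both views show three loose look-alikes, at scene pixels (177,177), (249,188) and (200,223). In the side view these are (365,166), (348,212) and (303,177). The rack's middle place is empty, at scene (322,235) and side (240,240). Next I'll compute distances and check a close crop.

```bash
cat > h.py <<'E'
import numpy as np,cv2
from scipy.spatial.transform import Rotation as R
from rig import bot,ik,cams
def ray(c,p,h=420):
    f=h/2/np.tan(np.radians(c["fovy"])/2)
    d=R.from_quat(c["orientation"]).apply([(p[0]-c["cx"])/f,(p[1]-c["cy"])/f,1]); return np.array(c["eye"]),d/np.linalg.norm(d)
def plane(c,p,z):
    e,d=ray(c,p); return e+d*(z-e[2])/d[2]
def tri(c1,p1,c2,p2):
    a,u=ray(c1,p1);b,v=ray(c2,p2)
    s=np.linalg.lstsq(np.c_[u,-v],b-a,rcond=None)[0]
    P,Q=a+s[0]*u,b+s[1]*v; return (P+Q)/2,np.linalg.norm(P-Q)
E
python3 - <<'E'
from h import *
cs,cd=cams.calibration("scene"),cams.calibration("side")
for s,d in (((177,177),(365,166)),((249,188),(348,212)),((200,223),(303,177))):
    p=plane(cs,s,.016);q=plane(cd,d,.016); print(p.round(3),q.round(3),np.hypot(*p[:2]).round(3))
a=cv2.imread("pics/scene0.png");b=cv2.imread("pics/side0.png")
f=lambda im,x,y,w,h,k:cv2.resize(im[y:y+h,x:x+w],None,fx=k,fy=k,interpolation=cv2.INTER_CUBIC)
top=np.hstack([f(a,260,195,130,100,3),f(b,180,185,130,100,3)])
bot_=np.hstack([f(a,150,150,130,100,3),f(b,260,145,130,100,3)])
cv2.imwrite("pics/c1.png",np.vstack([top,bot_]))
E
```

```text
[ 0.243 -0.318  0.016] [ 0.274 -0.305  0.016] 0.4
[ 0.324 -0.093  0.016] [ 0.327 -0.088  0.016] 0.337
[ 0.465 -0.242  0.016] [ 0.462 -0.23   0.016] 0.524
```

View pics/c1.png

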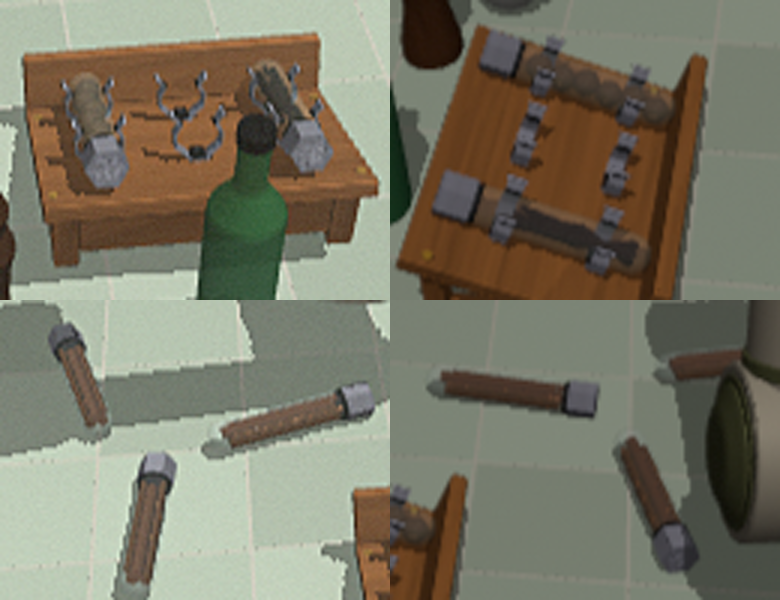

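The crop shows the three candidates again. The one at scene (200,223) is farthest, at 0.524 m against 0.40 and 0.34. Its cap, at scene (202,206), points toward the robot, and its foot is at (194,247). The empty clips are at scene (320,227) and (326,240), so this is the tube I'll take. Now I'll get its coordinates and move in for wrist views.

Run:
```python
from h import *
cs,cd=cams.calibration("scene"),cams.calibration("side")
for n,s,d in (("tube cap",(202,207),(326,178)),("tube foot",(194,246.5),(273.5,173.7)),("capL",(295,250),(211.5,201)),("capR",(364,244.3),(196.5,249)),("board top corner L",(267.5,213),(281,205))):
    p,e=tri(cs,s,cd,d); print(n,p.round(4),round(e,4))
st=bot.state();T=R.from_quat(st["tcp_rot"]);c=cams.calibration("wrist")
print("cam in tool",T.inv().apply(c["eye"]-st["tcp_pos"]).round(4),(T.inv()*R.from_quat(c["orientation"])).as_matrix().round(3).tolist())
print(T.as_matrix().round(2).tolist())
for y in (-np.pi/2,0,np.pi/2,np.pi):
  print(y,ik([.5,.05,.38],(R.from_euler("z",y)*R.from_euler("x",np.pi)).as_quat()))
```

```text
tube cap [ 0.3923 -0.2377  0.0122] 0.0001
tube foot [ 0.5518 -0.2558  0.0061] 0.0091
capL [0.6848 0.0015 0.1051] 0.0047
capR [0.6848 0.1718 0.1056] 0.0036
board top corner L [ 0.5072 -0.0479  0.067 ] 0.0111
cam in tool [ 0.068  -0.0001 -0.069 ] [[0.001, -0.965, -0.263], [1.0, 0.001, 0.001], [-0.001, -0.263, 0.965]]
[[0.92, 0.38, -0.0], [0.38, -0.92, 0.0], [0.0, -0.0, -1.0]]
-1.5707963267948966 None
0 [-1.33894767e-01  2.18440678e-01  1.42327866e+00 -4.44089210e-16
  1.49987332e+00  1.43690156e+00]
1.5707963267948966 [-0.13389477  0.21844068  1.42327866  0.          1.49987332 -0.13389477]
3.141592653589793 [-0.13389477  0.21844068  1.42327866  0.          1.49987332 -1.70469109]
```

Run:
```python
from h import *
import json
q=(R.from_euler("z",np.pi)*R.from_euler("x",np.pi)).as_quat()
q0=R.from_euler("x",np.pi).as_quat()
out={}
def snap(n):
    bot.hold(.2); c=cams.calibration("wrist"); im=cams.read_camera("wrist"); cv2.imwrite(f"pics/{n}.png",im[:,:,::-1])
    out[n]={k:np.array(v).tolist() for k,v in c.items()}
bot.goto([.56,.087,.33],q); snap("w_rack")
bot.goto([.50,-.247,.25],q0); snap("w_tube")
json.dump(out,open("cal.json","w"))
print(bot.state()["t"],bot.state()["q"])
# feasibility of tilted placing pose (both yaws)
for s in (1,-1):
    zt=np.array([np.sin(np.radians(20)),0,-np.cos(np.radians(20))]);xt=s*np.array([np.cos(np.radians(20)),0,np.sin(np.radians(20))])
    M=np.c_[xt,np.cross(zt,xt),zt]; a=np.array([.595,.087,.075])
    for h in (0,.1): print(s,ik(a-zt*(.059+h),R.from_matrix(M).as_quat()))
```

```text
5.2167 [-6.68583268e-01  4.29694092e-01  1.47620545e+00  5.94954817e-07
  1.23556840e+00  9.01720831e-01]
1 [-0.05750163  0.52611778  1.71924706  0.03773692  0.54800991  1.48454052]
1 [-0.0616651   0.32324856  1.73721979  0.03150908  0.73291633  1.48941965]
-1 [-0.05750163  0.52611778  1.71924706  0.03773692  0.54800991 -1.65705214]
-1 [-0.0616651   0.32324856  1.73721979  0.03150908  0.73291633 -1.65217301]
```

View pics/w_rack.png

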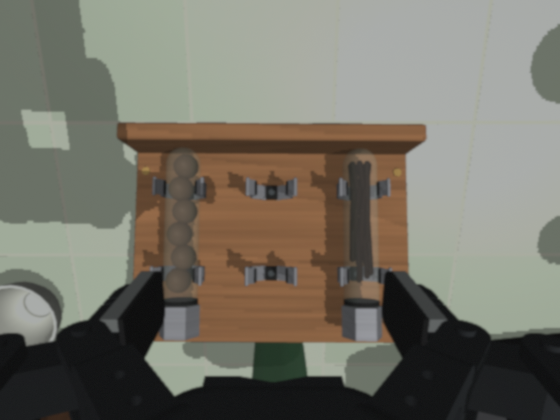

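View pics/w_tube.png

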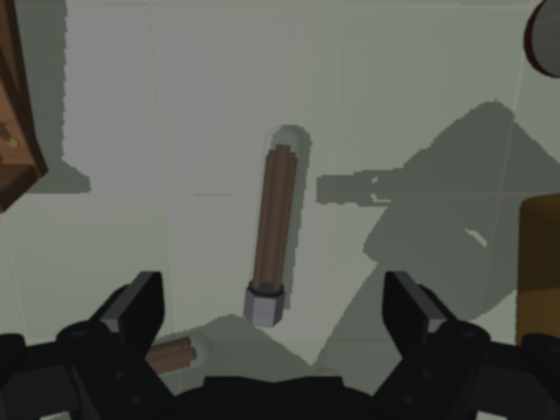

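The rack view shows the empty place's clips centred at (271,188) and (270,273), with the ledge along the top at row 150. Neighbours lie at columns 183 and 362. In the tube view the foot's end is at (288,125) and the cap's end at (264,326).

Run:
```python
from h import *
import json
C=json.load(open("cal.json"));t=C["w_tube"];r=C["w_rack"]
F=plane(t,(288,125),.016);K=plane(t,(264,326),.008);B=plane(t,(267,286),.016)
print("foot",F.round(4),"capend",K.round(4),"joint",B.round(4),np.linalg.norm((F-K)[:2]),np.linalg.norm((F-B)[:2]))
d=(B-F)[:2];print("dir",np.degrees(np.arctan2(d[1],d[0])), "capend dir",np.degrees(np.arctan2(*(K-F)[1::-1])))
# rack: place axes tilt 20, assume yaw 0; height z0
s,c=np.sin(np.radians(20)),np.cos(np.radians(20))
def pl(p,O,zz):  # intersect with plane place z=zz
    e,dd=ray(r,p); n=np.array([-s,0,c]); k=(zz-(e-O)@n)/(dd@n); v=e+k*dd-O
    return np.array([v@[c,0,s],v[1]])*1e3
for z0 in (.045,.05):
  O=np.array([.5195,.087,z0])
  print(z0,"lips low",pl((247,186),O,.018),pl((296,186),O,.018),"lips high",pl((246,273),O,.018),pl((295,273),O,.018))
  print(" saddles",pl((272,191),O,-.016),pl((270.5,272),O,-.016)," ledge/board",pl((271,152),O,-.024), "ledge top inner",pl((271,138),O,.028))
  print(" nb foot",pl((184,149),O,0),pl((361,149),O,0)," cap top",pl((181,304),O,.016),pl((361,304),O,.016),"cap end",pl((180,338),O,.0),pl((361,338),O,0.))
```

```text
foot [ 0.561  -0.2585  0.016 ] capend [ 0.3727 -0.238   0.008 ] joint [ 0.4188 -0.2412  0.016 ] 0.1894086294587221 0.14323416166448164
dir 173.0456721293713 capend dir 173.79220617942374
0.045 lips low [ 44.96606239 -23.14168033] [44.96203816 20.71677914] lips high [122.10099214 -23.55737487] [122.09093298  19.45459209]
 saddles [44.39887641 -0.86840912] [123.69604979  -2.29294797]  ledge/board [ 3.10029353 -1.92833626] ledge top inner [ 4.08620238 -1.62628102]
 nb foot [  6.41517635 -84.70259292] [ 6.4101829  83.96216424]  cap top [149.20365017 -80.56541416] [149.15893587  77.32944659] cap end [182.29470848 -84.82134876] [182.23906646  80.52603636]
0.05 lips low [ 44.02361097 -22.80158041] [44.01964526 20.41910877] lips high [120.03687873 -23.21123011] [120.02696585  19.17527588]
 saddles [43.39079972 -0.85374077] [121.64465561  -2.25953689]  ledge/board [ 2.60829634 -1.90034937] ledge top inner [ 3.78171083 -1.59817876]
 nb foot [  5.96322429 -83.53248722] [ 5.95829961 82.80904682]  cap top [146.75002428 -79.39751295] [146.70595618  76.21543552] cap end [179.42015551 -83.6496073 ] [179.36527992  79.42024888]
```

```bash
cat >> h.py <<'E'
def quat(zt,xt):
    zt,xt=np.array(zt,float),np.array(xt,float); return R.from_matrix(np.c_[xt,np.cross(zt,xt),zt]).as_quat()
YAW=np.radians(-.6); RP=R.from_euler("z",YAW)*R.from_euler("y",-np.radians(20)); OP=np.array([.523,.0865,.047])
XP,YP,ZP=RP.as_matrix().T
QP=quat(-ZP,-XP)
G=[.0765,.08]  # TCP to axis, grip distance from foot
def place_tcp(x,z,y=0): return OP+XP*(x+G[1])+YP*y+ZP*(z+G[0])
def ftp(n=5):
    f=[]
    for _ in range(n): f.append(bot.state()["ft_force"]); bot.hold(.01)
    return RP.inv().apply(np.mean(f,0))
E
sed -i 's/G=\[.0765/G=[.0605/' h.py
python3 - <<'E'
from h import *
a=np.radians(173.5);d=np.array([np.cos(a),np.sin(a),0]);F=np.array([.5625,-.2585,.016])
q=quat([0,0,-1],-d); P=F+.08*d
bot.goto(P+[0,0,.15],q)
f0=bot.state()["ft_force"]
bot.line_to(P+[0,0,.0605],feed=.1)
print("down",np.array(bot.state()["ft_force"])-f0)
bot.move_gripper(.45,20); print(bot.state()["ft_force"],bot.state()["width"])
bot.move_gripper(0,45); s=bot.state(); print(s["ft_force"],s["width"],s["grip_force"])
bot.line_to(P+[0,0,.20],feed=.15); bot.hold(.2); s=bot.state(); print(f0,s["ft_force"],s["wrist_torque"],s["width"],s["grip_force"],s["t"])
im=[cams.read_camera(n) for n in("wrist","side")]
cv2.imwrite("pics/lift.png",np.hstack([cv2.resize(im[0],(400,300)),cv2.resize(im[1][60:270,180:460],(400,300))])[:,:,::-1])
E
```

```text
down [-0.11450583  1.58400275  0.44563413]
[ 0.19912153 -0.20154666  0.82686531] 0.44881602355601774
[0.18870472 0.61837739 2.78933479] 0.35929992458496635 44.47783291339874
[ 0.05466987 -0.41021795  0.20068363] [-0.9946359  -0.07210556 -0.70858903] [ 0.0227686  -0.07869595  0.02919694] 0.3549840659044584 44.459402561187744 8.725
```

View pics/lift.png

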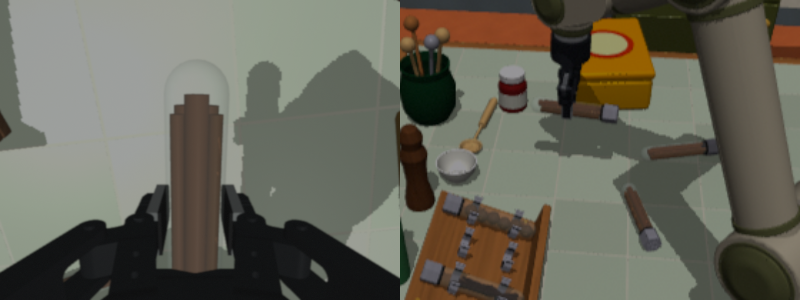

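The lift view shows the tube centred and level between the pads. Its foot end is at wrist pixel (274,81), about 79 mm from the grip, as planned. Next I'll carry it high over to the rack.

```bash
sed -i 's/^G=\[.0605,.08\]/G=[.0605,.079]/' h.py
python3 - <<'E'
from h import *
cs,cd=cams.calibration("scene"),cams.calibration("side")
print("mill",plane(cs,(255,312),0).round(3),"oil",plane(cs,(340,303),0).round(3))
p=np.array(bot.state()["tcp_pos"]); p[2]=.36
bot.line_to(p,feed=.25)
bot.goto(place_tcp(.012,.2),QP)
bot.line_to(place_tcp(.012,.04),feed=.12); bot.hold(.2)
s=bot.state(); print(s["t"],s["q"],ftp(),s["width"])
w=cams.read_camera("wrist");sc=cams.read_camera("scene");sd=cams.read_camera("side")
np.savez("pre.npz",w=w,sc=sc,sd=sd)
f=lambda im,x,y,w,h:cv2.resize(im[y:y+h,x:x+w],(400,300),interpolation=cv2.INTER_CUBIC)
cv2.imwrite("pics/pre.png",np.vstack([np.hstack([f(w,0,0,560,420),f(sc,260,170,140,105)]),np.hstack([f(sd,170,170,140,105),f(w,180,0,200,150)])])[:,:,::-1])
E
```

```text
mill [ 0.777 -0.108  0.   ] oil [0.774 0.101 0.   ]
13.475 [-0.05832654  0.45869253  1.69129644  0.02735342  0.6423683  -1.63766159] [-0.60026591  0.12934555 -0.30609558] 0.35794275491260313
```

View pics/pre.png

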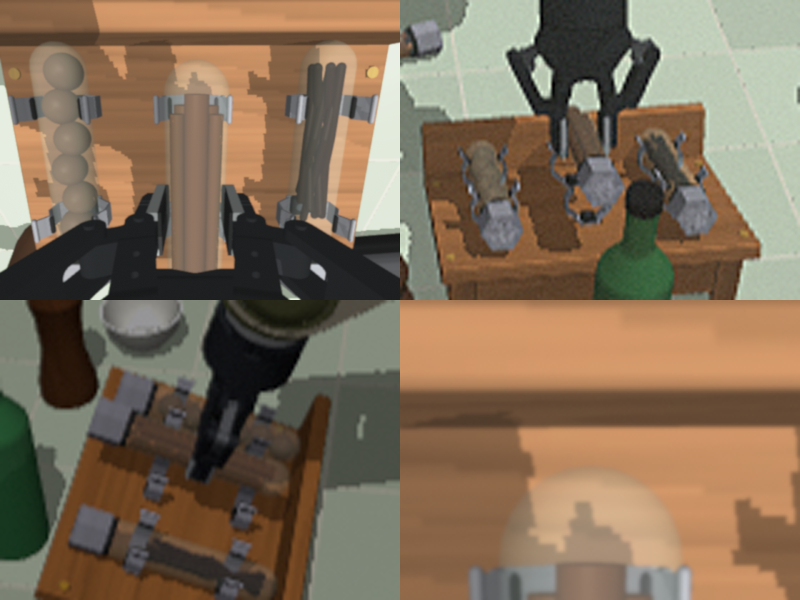

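The pre-insert view shows the tube over the middle clips, with its foot short of the ledge and clear of the neighbours. In the zoom, the clip looks centred about 6 px left of the tube. I'll measure that numerically before touching anything.

Run:
```python
from h import *
w=np.load("pre.npz")["w"]; hsv=cv2.cvtColor(w,cv2.COLOR_RGB2HSV)
grey=((hsv[...,1]<70)&(hsv[...,2]>50)).astype(np.uint8)
for r in range(128,176,6):
    xs=np.flatnonzero(grey[r]); runs=[(int(g[0]),int(g[-1])) for g in np.split(xs,np.flatnonzero(np.diff(xs)>3)+1) if len(g)>3] if len(xs) else []
    print(r,[u for u in runs if 0<u[0]<555])
g=cv2.cvtColor(w,cv2.COLOR_RGB2GRAY)
print(g[112,220:330].tolist())
crop=np.vstack([cv2.resize(w[80:180,210:340],(780,590),interpolation=cv2.INTER_CUBIC)])
cv2.imwrite("pics/z.png",crop[:,:,::-1])
```

```text
128 [(67, 101), (430, 478), (533, 559)]
134 [(48, 139), (215, 220), (226, 260), (289, 324), (401, 498), (522, 559)]
140 [(48, 140), (214, 260), (288, 325), (401, 492), (498, 559)]
146 [(49, 140), (215, 260), (288, 325), (400, 491), (497, 559)]
152 [(50, 141), (215, 244), (288, 292), (303, 325), (400, 490), (496, 559)]
158 [(51, 141), (215, 245), (256, 260), (289, 292), (300, 324), (399, 489), (495, 559)]
164 [(52, 136), (215, 237), (254, 260), (289, 293), (311, 324), (405, 473), (493, 559)]
170 [(73, 109), (117, 126), (216, 223), (254, 260), (289, 293), (316, 324), (413, 422), (428, 472), (516, 559)]
[106, 106, 106, 106, 105, 106, 105, 105, 106, 105, 106, 105, 107, 110, 112, 113, 114, 116, 117, 119, 120, 122, 124, 125, 127, 130, 134, 143, 155, 163, 166, 168, 169, 169, 170, 171, 171, 172, 173, 174, 174, 175, 174, 170, 159, 148, 142, 141, 142, 142, 142, 142, 142, 142, 143, 144, 148, 156, 165, 167, 168, 168, 168, 168, 170, 174, 178, 179, 180, 180, 180, 180, 180, 180, 179, 180, 180, 180, 179, 179, 178, 178, 178, 177, 177, 176, 175, 174, 174, 172, 171, 170, 168, 167, 165, 161, 159, 155, 154, 153, 153, 153, 153, 153, 154, 153, 153, 153, 153, 153]
```

View pics/z.png

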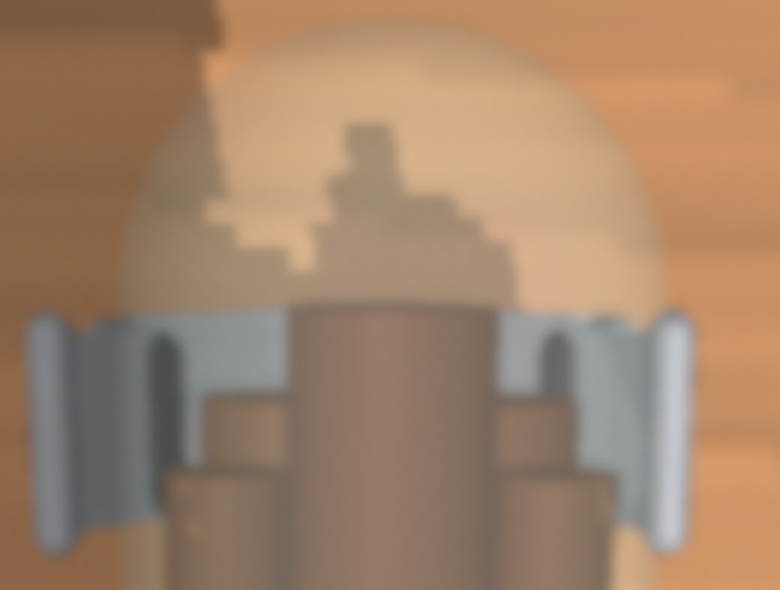

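The clip's lips span columns 215 to 325 and the tube 230 to 320, so at their depths the tube sits about 2 mm too far in +y. I'll correct that, then feel for the ledge.

```bash
sed -i 's/.0865,.047\]/.0845,.047]/' h.py
python3 - <<'E'
from h import *
bot.line_to(place_tcp(.012,.04),feed=.02,); bot.hold(.2); b=ftp(10); print("base",b)
np.save("b.npy",b)
z=.04
while z>.0235:
    z-=.002; bot.line_to(place_tcp(.012,z),feed=.03); f=ftp(3)-b
    if abs(f[2])>2: print("touch z",z,f); break
print("z",z,ftp()-b)
x=.012
while x>-.008:
    x-=.0007; bot.line_to(place_tcp(x,z),feed=.02); f=ftp(4)-b
    if f[0]>1.2: break
bot.hold(.2); print("x",round(x,4),f,ftp(10)-b,bot.state()["t"],bot.state()["width"])
np.save("xz.npy",[x,z])
E
```

```text
base [-0.37920651  0.02246664 -0.74264062]
z 0.021999999999999985 [ 0.28973449 -0.05582118  0.23612985]
x -0.002 [ 1.20665618 -0.11687897 -0.43477512] [ 1.25412375 -0.28958634  0.13577223] 22.6667 0.35656644436049933
```

Run:
```python
from h import *
b=np.load("b.npy");x,z=np.load("xz.npy")
log=[]
while z>-.008:
    dz=.001 if z>.005 else .0005
    z-=dz; bot.line_to(place_tcp(x,z),feed=.02); f=ftp(3)-b
    log.append((round(z*1e3,1),round(x*1e3,1),*f.round(1)))
    if f[2]>20 or f[0]>8 or (z<.006 and f[2]>8): break
    if z>.008:
        if f[0]<.8: x-=.0003
        elif f[0]>3: x+=.0003
bot.hold(.1)
for l in log: print(*l)
print(ftp(10)-b,bot.state()["t"],bot.state()["width"]); np.save("xz.npy",[x,z])
```

```text
21.0 -2.0 0.8 -0.1 0.5
20.0 -2.3 3.2 0.3 1.1
19.0 -2.0 1.4 1.5 2.6
18.0 -2.0 1.9 2.8 4.5
17.0 -2.0 1.6 3.0 8.0
16.0 -2.0 1.5 3.4 9.0
15.0 -2.0 1.4 2.0 10.5
14.0 -2.0 0.9 1.2 10.9
13.0 -2.0 1.1 1.4 11.2
12.0 -2.0 0.9 1.6 11.0
11.0 -2.0 1.4 1.7 9.4
10.0 -2.0 1.9 1.5 8.6
9.0 -2.0 2.1 1.5 8.3
8.0 -2.0 2.6 1.9 7.5
7.0 -2.0 2.4 2.1 6.2
6.0 -2.0 2.0 1.7 5.8
5.0 -2.0 3.3 1.9 4.4
4.5 -2.0 3.0 2.1 4.4
4.0 -2.0 3.9 2.0 4.1
3.5 -2.0 4.2 2.4 2.3
3.0 -2.0 4.1 1.8 2.8
2.5 -2.0 4.0 2.1 3.5
2.0 -2.0 4.0 2.0 3.0
1.5 -2.0 4.8 3.3 2.7
1.0 -2.0 4.9 4.2 2.3
0.5 -2.0 4.4 4.3 1.8
-0.0 -2.0 3.9 4.2 2.4
-0.5 -2.0 3.6 4.4 4.0
-1.0 -2.0 2.9 4.5 6.9
-1.5 -2.0 0.0 4.4 13.9
[ 0.07457322  3.9602039  13.59658922] 31.1 0.358373008770286
```

Run:
```python
from h import *
b=np.load("b.npy");x,z=np.load("xz.npy")
s=bot.state();print("torque place",RP.inv().apply(s["wrist_torque"]),"f",RP.inv().apply(s["ft_force"])-b)
bot.line_to(place_tcp(x,z+.001),feed=.02);bot.hold(.1);s=bot.state();print("torque place",RP.inv().apply(s["wrist_torque"]),"f",RP.inv().apply(s["ft_force"])-b)
w=cams.read_camera("wrist");sc=cams.read_camera("scene");sd=cams.read_camera("side")
f=lambda im,x,y,w,h:cv2.resize(im[y:y+h,x:x+w],(400,300),interpolation=cv2.INTER_CUBIC)
cv2.imwrite("pics/in.png",np.vstack([np.hstack([f(w,180,40,200,150),f(sc,270,190,120,90)]),np.hstack([f(sd,180,180,120,90),f(w,0,0,560,420)])])[:,:,::-1])
print(bot.state()["t"])
```

```text
torque place [0.62447065 0.20290759 0.15971505] f [-0.29507746  3.52363795 13.95180174]
torque place [ 0.76249163 -0.51228038  0.16685689] f [ 3.82689462  5.39940471 -0.09638039]
31.6
```

View pics/in.png

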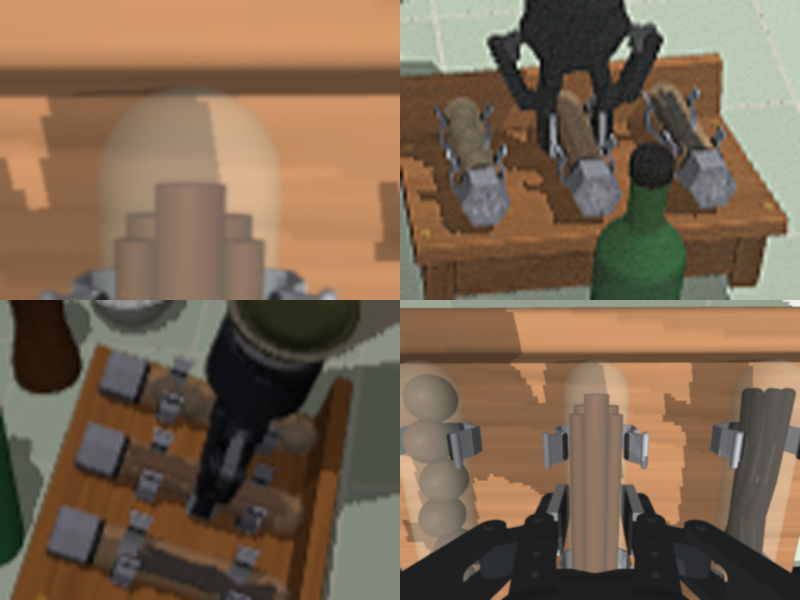

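The picture shows the tube in both clips, with its foot at the ledge on the same row as its neighbours (about 361). The torque says both saddles carry load. Next I'll relieve the sideways force, press lightly once more, release and back off.

Run:
```python
from h import *
b=np.load("b.npy");x,z=np.load("xz.npy");y=0
P=lambda n:print(n,(ftp(5)-b).round(1),RP.inv().apply(bot.state()["wrist_torque"]).round(2),round(bot.state()["t"],1))
zz=z+.001
for _ in range(4):
    if (ftp(3)-b)[1]<1.5: break
    y+=.0006; bot.line_to(place_tcp(x,zz,y),feed=.02)
P(f"y{y}")
while zz>z-.002 and (ftp(3)-b)[2]<11:
    zz-=.0004; bot.line_to(place_tcp(x,zz,y),feed=.02)
P(f"press {zz:.4f}")
bot.move_gripper(.6,20); bot.hold(.1); P("open")
bot.line_to(place_tcp(x,.1,y),feed=.15); P("clear")
w=cams.read_camera("wrist");sc=cams.read_camera("scene");sd=cams.read_camera("side")
f=lambda im,x,y,w,h:cv2.resize(im[y:y+h,x:x+w],(400,300),interpolation=cv2.INTER_CUBIC)
cv2.imwrite("pics/fin.png",np.vstack([np.hstack([f(w,60,0,440,330),f(sc,270,190,120,90)]),np.hstack([f(sd,180,180,120,90),f(sd,0,0,560,420)])])[:,:,::-1])
```

```text
y0.0006 [ 4.7  0.8 -1.6] [ 0.05 -0.5   0.27] 31.9
press -0.0017 [-0.9 -2.3 15.3] [-0.43  0.41  0.28] 32.8
open [0.7 0.1 0.9] [0.02 0.16 0.02] 33.3
clear [0.4 0.2 0.7] [-0.02  0.16 -0.01] 34.2
```

View pics/fin.png

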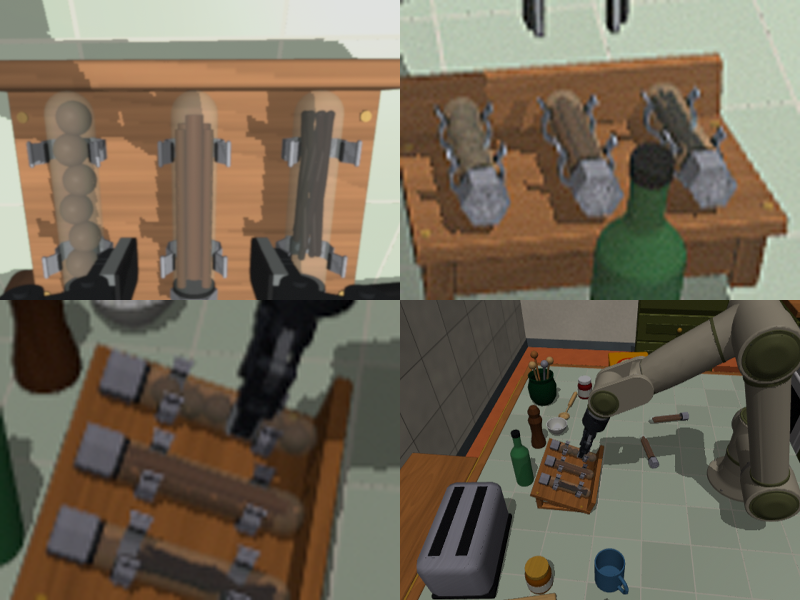

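The final view shows the tube in both clips, level with its neighbours. Its foot is at the ledge, on the same row as theirs (about 92), and the cap is at the upper end. Nothing else appears disturbed, and the gripper is clear.

```bash
python3 -c "
from rig import bot
print(bot.sign_off())"
```

```text
the job is handed in; nothing more can be done
None
```

The cinnamon tube is back in the middle place, cap up and pressed home in both clips; its foot looks to be on the ledge but I couldn't rule out a sub-millimetre gap. I handed the job in after about 34 s, and pushes stayed under about 16 N.

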